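Put the arepa cutters and the press plate away

ROBOT

A 6-joint arm with a two-finger parallel gripper is mounted at the origin on the work surface. World frame = base frame: x ahead of the robot, y to its left, z up, the work surface at z = 0. Lengths are in m, angles in degrees, forces in N, time in s.
With the tool pointing down it reaches from about 0.35 to 0.875 m from the base axis. Payload 4.2 kg.
Tool frame: the origin (TCP) lies midway between the tips of the shut fingers; the grasp point (between the pads) lies 19 mm behind it; z points along the fingers, y is the line along which they close (so a half turn about z gives the same grasp; the last joint's range is limited). The gripper opens to 87 mm and grips with 3 to 60 N. Pads are 19 mm wide; open, the fingers measure 117 mm over their backs; the gripper's body (75 mm by 190 mm) begins 51 mm behind the grasp point.
Start: joints at [-54.11, 22.042, 0.453, 0, -68.411, -14.817], TCP at [0.225, -0.583, 0.223] pointing down, gripper open.
Joint ranges: [-179.83, 179.83], [-69.29, 118.12], [-61.27, 80.66], [-181.25, 117.63], [-171.15, -9.14], [-177.46, 177.46]. Speed limits (degrees/s): [159.86, 159.86, 180, 180, 180, 180].

INTERFACE

Orientations are given as a 3x3 rotation matrix whose columns are the frame's x, y, z axes.
In Python, from station import sensors, eyes, workorder gives the robot as it stands.
- The arm moves only by the shell command python3 -m handwheel, which reads ROWS from standard input. ROWS is a JSON object whose key "ticks" holds a list of rows, 1 to 8 of them, each of 7 numbers: the opening from 0.0 (shut) to 1.0 (fully open), then dx, dy, dz in shares of 0.6 m (1.0 is 0.6 m), then a rotation vector rx, ry, rz in parts of the range, where 1.0 means 90 degrees; each row is the pose to reach, as a shift and turn from the pose commanded when the command began, along the tool's axes at that moment; what a row does not reach only later rows make up. A row lasts 1/10 s, in which the tool goes at most 0.05 m and 8.59 degrees, less where a joint would pass 70% of its speed; a pose out of reach is approached as far as the arm can. The fingers move at their own pace and stop on an object; the grip force is fixed at half the most. Time passes only in rows, so rows that do not move let the fingers close. It prints the time, the measured TCP pose, the force, the opening and the grip force at its end. Input that does not fit is refused with a message, and nothing moves.
- sensors.sense(): the state, without advancing time (a new reading comes with each control period).
- eyes.capture(name): name is "scene" or "top" or "wrist"; returns a dict with "pixels" (384x512x3 uint8, red, green, blue), "z_map" (384x512 float32, m along the optical axis (not along the pixel's ray), 0 where there is no reading), "K" (3x3 intrinsics, pixels), "world_from_camera" (4x4, takes a point from camera to world coordinates). Camera axes: x right, y up, looking along -z (the intrinsics and any distortion apply to the point x, -y, -z); pixel columns grow to the right and rows downward; lengths in m; the calibration is good to about 2 mm. A picture is of the moment at which its call begins.
- workorder.finish_job(): hands the job in; it is judged then, once.
The state is a dict: "time_s": time; "joints": joint angles; "joint_velocities": joint speeds; "effort": joint torques, N m; "tcp_pos": TCP position; "ee_rot": TCP orientation; "wrist_force": force on the tool from outside, world axes, zero at the start; "moment": the same for the moment, N m; "gripper_width": opening from 0.0 (shut) to 1.0 (fully open); "gripper_force": force on a finger pad.
Only numpy, scipy, OpenCV 4.12 (cv2) and the standard library are available. Lean on these libraries where they do the work, as an engineer would, in place of code of your own. Each camera call takes 0.05 s, during which the arm holds its last target. There are 200 camera calls.

TASK

Put the arepa tools away: set each of the three steel cutters upright and flat on the floor of the bamboo recess that has its own outline (round, square, oblong), and stand the tall aluminium plate from the drying stand fully down and centred in the empty middle slot of the plate rack, between the two short plates. Set things down rather than dropping them, and leave the two short plates where they stand.

Things in the scene. Friction and masses are not known exactly. Their poses are not given: they have to be found in the camera images.
- cutter_round: Loose plain steel arepa cutter, closed on top, round, 62 mm in diameter, body 26 mm high, with a brown wooden grip centred on top: a round knob 26 mm in diameter, 34 mm high (26 to 60 mm above the origin). 0.13-0.25 kg. Starts upright on the worktop (z = 0). Origin: centre of its underside; z up.
- cutter_square: Loose plain steel arepa cutter, closed on top, square, 58 by 58 mm, body 26 mm high, with a brown wooden grip centred on top: an upright bar 44 mm long (along x) and 16 mm thick (along y), 34 mm high (26 to 60 mm above the origin). 0.13-0.25 kg. Starts upright on the worktop (z = 0). Origin: centre of its underside; z up. Sides along x and y.
- cutter_oblong: Loose plain steel arepa cutter, closed on top, a rectangle 80 mm (x) by 38 mm (y), body 26 mm high, with a brown wooden grip centred on top: an upright bar 44 mm long (along x) and 16 mm thick (along y), 34 mm high (26 to 60 mm above the origin). 0.13-0.25 kg. Starts upright on the worktop (z = 0). Origin: centre of its underside; z up.
- plate: Loose tall aluminium press plate, 100 wide (x), 6 thick (y), 120 mm tall (z), 0.15-0.23 kg. Origin: centre of its lower edge face; z up. Starts upright alone in a fixed bamboo drying stand centred under it (base 110 x 50, 12 mm high; four dowels 8 mm thick at x +-25, y +-11, to 57 mm above the worktop): foot 12 mm, top 132 mm above the worktop; may lean up to 10 degrees.
- rest_round: Fixed. Pale bamboo rest 100 by 100 mm (x by y), 12 mm high, with a dark-wood-floored round recess in its middle, 76 mm in diameter; the recess floor is 4 mm above the origin, its rim 12 mm (8 mm deep). Home of the round cutter. Origin: centre of its underside, on the worktop; z up.
- rest_square: Fixed. Pale bamboo rest 100 by 100 mm (x by y), 12 mm high, with a dark-wood-floored square recess in its middle, 74 by 74 mm, sides along x and y; the recess floor is 4 mm above the origin, its rim 12 mm (8 mm deep). Home of the square cutter. Origin: centre of its underside, on the worktop; z up.
- rest_oblong: Fixed. Pale bamboo rest 120 by 80 mm (x by y), 12 mm high, with a dark-wood-floored rectangular recess in its middle, 96 mm (x) by 54 mm (y); the recess floor is 4 mm above the origin, its rim 12 mm (8 mm deep). Home of the oblong cutter. Origin: centre of its underside, on the worktop; z up.
- rack: Fixed bamboo rack: base 130 (x) x 90 (y), 12 mm high; 8 mm dowels at x = +-25, y = +-11 and +-33 mm, to 67 mm above the worktop, make three slots along x at y = -22, 0, 22, each 14 mm clear. Outer slots hold the short plates (tops at 82 mm); the middle one (y = 0) is empty for the tall plate, either way round. Origin: centre of underside; z up. All else stands at |y| > 0.5 or x > 0.8 m.
- small_plate_a: Loose, not to be moved. Short aluminium plate 100 mm wide (x), 6 mm thick (y), 70 mm tall (z), standing in the outer slot of the rack at rack y = -22 mm; its foot is 12 mm above the worktop. Origin: centre of its lower edge face; z up.
- small_plate_b: Loose, not to be moved. Short aluminium plate 100 mm wide (x), 6 mm thick (y), 70 mm tall (z), standing in the outer slot of the rack at rack y = 22 mm; its foot is 12 mm above the worktop. Origin: centre of its lower edge face; z up.
There are look-alikes about, which are no part of the job. What is shaped like the rack but yellow is not meant.

How it is judged:
By the outcome, as a careful person would: the job done as asked, in the order asked, and still so for the second after the job is handed in, with the robot touching nothing.
It also fails if it takes over 128 s, if anything falls off the work surface, if the arm or the gripper's body presses on something with over 40 N, if the wrist force passes 120 N, or if a joint passes its speed limit or range.

## Working session

There is one attempt and no reset: what is moved stays moved. The work goes in short steps, Python scripts to look and compute and a shell command to move; the robot and the scene stay as the last step left them, time stands still between calls to the robot, and variables do not carry over. Pictures are saved under pics/ and viewed, at most 14 in all, crops included, and the job is handed in when it is done.

```bash
ls; mkdir -p pics; cat > h.py <<'E'
import numpy as np, cv2
from station import sensors, eyes, workorder
def cap(n,save=None):
    c=eyes.capture(n)
    if save: cv2.imwrite('pics/'+save,c['pixels'][:,:,::-1])
    np.savez('/tmp/'+(save or n)+'.npz',**c)
    return c
def cloud(c):
    z=c['z_map'].astype(float);K=np.array(c['K']);T=np.array(c['world_from_camera'])
    v,u=np.mgrid[:z.shape[0],:z.shape[1]]
    p=np.stack([(u-K[0,2])/K[0,0]*z,-(v-K[1,2])/K[1,1]*z,-z],-1)
    w=p@T[:3,:3].T+T[:3,3]
    w[z==0]=np.nan
    return w
E
python3 - <<'E'
from h import *
for n in('top','scene'):
    c=cap(n,n+'0.png'); print(n,[k for k in c],c['K'],c['world_from_camera'])
s=sensors.sense();print(s)
E
```

```text
pics
top ['pixels', 'z_map', 'K', 'world_from_camera'] [[392.39191577   0.         254.80956027]
 [  0.         392.39191577 190.26429002]
 [  0.           0.           1.        ]] [[-0.00668499  0.99970887 -0.02318396  0.42516468]
 [-0.9999133  -0.00694579 -0.01118674 -0.01619083]
 [-0.01134452  0.02310717  0.99966863  1.02557445]
 [ 0.          0.          0.          1.        ]]
scene ['pixels', 'z_map', 'K', 'world_from_camera'] [[481.50681906   0.         257.53572618]
 [  0.         481.50681906 192.54977239]
 [  0.           0.           1.        ]] [[-0.16982577 -0.80183977  0.57289806  1.30914899]
 [ 0.98544596 -0.14256972  0.09257501  0.14170437]
 [ 0.00744759  0.5802817   0.81438178  1.23825552]
 [ 0.          0.          0.          1.        ]]
{'time_s': 0.1, 'joints': array([-5.41107773e+01,  2.20876720e+01,  3.86641403e-01, -2.56666225e-02,
       -6.84097285e+01, -1.48164195e+01]), 'joint_velocities': array([-0.03901829, -0.02902655,  0.23573506,  0.07223783, -0.04877785,
       -0.10273105]), 'effort': array([-3.78606037e-04, -3.91689456e+01,  1.87934643e+01,  4.23189595e+00,
        1.34730869e-02, -6.18108879e-05]), 'tcp_pos': array([ 0.22454385, -0.58269417,  0.2215476 ]), 'ee_rot': array([[-9.33183674e-01, -3.59398939e-01, -7.95749797e-04],
       [-3.59399808e-01,  9.33181923e-01,  1.81026832e-03],
       [ 9.19708101e-05,  1.97530517e-03, -9.99998045e-01]]), 'wrist_force': array([-0.41844071, -0.24635735,  0.03818937]), 'moment': array([-3.20485210e-05, -2.22485968e-02,  1.63286943e-02]), 'gripper_force': 0.0, 'gripper_width': 0.9980109506838069}
```

View pics/top0.png

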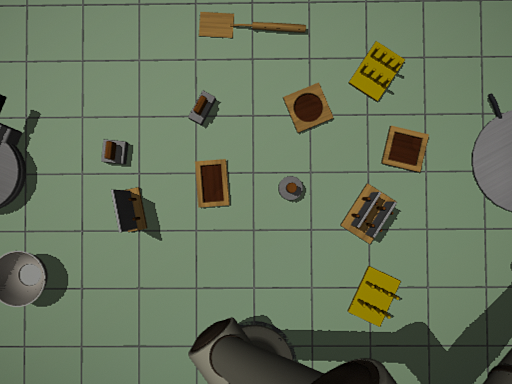

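View pics/scene0.png

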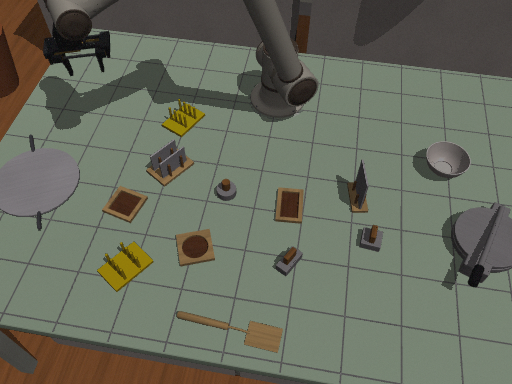

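The top view shows the oblong cutter at (203,107), square cutter (115,151), round cutter (290,187), and plate in its stand (130,210). The rests are oblong (212,183), round (308,108) and square (405,148). The rack is at (368,212), and the yellow look-alikes are at (377,70) and (376,295). The scene view agrees, and the plate leans in its stand.

```bash
cat > m.py <<'E'
from h import *
c=dict(np.load('/tmp/top0.png.npz'));w=cloud(c)
T=w[150:230:79,60:80].reshape(-1,3);print('table z',np.nanmedian(T[:,2]),np.nanstd(T[:,2]))
def win(u,v,r=32): return w[max(0,v-r):v+r,u-r:u+r].reshape(-1,3)
def rect(name,u,v,lo,hi,r=32):
    p=win(u,v,r);q=p[(p[:,2]>lo)&(p[:,2]<hi)]
    if len(q)<4: print(name,len(q));return
    (cx,cy),(a,b),th=cv2.minAreaRect(q[:,:2].astype(np.float32)*1000)
    if a<b:a,b,th=b,a,th+90
    print(f'{name:14s} n{len(q)} c({cx:.1f},{cy:.1f}) med{np.median(q[:,:2],0)*1000} size {a:.0f}x{b:.0f} long-axis ang {(th+90)%180-90:.1f} z {np.median(q[:,2])*1000:.1f}')
if __name__=='__main__':
    for n,u,v in(('oblong',203,107),('square',115,151),('round',290,187)):
        rect(n+' body',u,v,.018,.034,22);rect(n+' grip',u,v,.05,.07,22)
    for n,u,v in(('r_oblong',212,183),('r_round',308,108),('r_square',405,148)):
        rect(n+' rim',u,v,.009,.02,30);
    rect('rack base',368,212,.008,.018,34);rect('rack all',368,212,.008,.12,34);rect('rack plates',368,212,.076,.1,34)
    rect('stand base',130,210,.007,.018,34);rect('plate top',130,210,.12,.15,34);rect('plate mid',130,210,.08,.1,34)
E
python3 m.py
```

```text
table z -0.0006339140603941473 0.0020419788534377257
oblong body    n316 c(663.6,131.9) med[654.90080996 127.55268291] size 80x39 long-axis ang -28.4 z 25.4
oblong grip    n124 c(663.5,131.4) med[662.74953022 131.41784108] size 44x17 long-axis ang -27.0 z 58.7
square body    n341 c(551.2,359.7) med[548.82046631 348.14776163] size 60x58 long-axis ang 84.4 z 25.2
square grip    n126 c(551.3,358.4) med[550.30150398 357.80508869] size 43x17 long-axis ang -6.2 z 58.7
round body     n368 c(454.7,-94.7) med[453.62143053 -92.42634273] size 60x60 long-axis ang -46.1 z 25.4
round grip     n86 c(453.8,-94.7) med[453.74547901 -94.5337797 ] size 23x23 long-axis ang -44.8 z 58.7
r_oblong rim   n609 c(468.6,107.7) med[468.52609279 105.89937593] size 120x80 long-axis ang 4.0 z 11.6
r_round rim    n771 c(663.3,-143.1) med[ 664.0747894  -141.49611257] size 101x100 long-axis ang 21.9 z 11.5
r_square rim   n659 c(554.0,-393.0) med[ 554.92839152 -394.16416341] size 102x101 long-axis ang 76.1 z 11.8
rack base      n940 c(387.4,-295.8) med[ 388.29582576 -285.63984511] size 130x90 long-axis ang -32.9 z 11.6
rack all       n1781 c(387.4,-295.8) med[ 387.87376722 -290.05538592] size 130x90 long-axis ang -32.9 z 14.9
rack plates    n253 c(387.0,-296.5) med[ 387.87376722 -296.81834271] size 100x52 long-axis ang -33.0 z 81.1
stand base     n405 c(401.7,311.5) med[402.18276268 300.20026421] size 110x52 long-axis ang 10.9 z 11.4
plate top      n179 c(400.7,312.8) med[402.82488054 311.99543122] size 98x7 long-axis ang 11.3 z 129.9
plate mid      n122 c(401.7,310.2) med[401.7018607  310.22047895] size 98x3 long-axis ang 11.4 z 89.9
```

```bash
cat >> h.py <<'E'
from scipy.spatial.transform import Rotation as Ro
def go(x,y,z,yawx=None,s=None):
    """shift/turn in tool axes to reach TCP (mm) pointing down with tool x at yawx deg"""
    s=s or sensors.sense();R=s['ee_rot'];p=s['tcp_pos']
    if yawx is None: yawx=np.degrees(np.arctan2(R[1,0],R[0,0]))
    a=np.radians(yawx);X=np.array([np.cos(a),np.sin(a),0]);Z=np.array([0,0,-1.])
    G=np.stack([X,np.cross(Z,X),Z],1)
    d=R.T@(np.array([x,y,z])/1000-p);rv=Ro.from_matrix(R.T@G).as_rotvec(degrees=True)
    print('go d',np.round(d,4),'rv',np.round(rv,2),'dist',round(np.linalg.norm(d),3))
def st():
    s=sensors.sense();R=s['ee_rot']
    print('t',round(s['time_s'],2),'tcp',np.round(s['tcp_pos']*1000,1),'yawx',round(np.degrees(np.arctan2(R[1,0],R[0,0])),2),'tilt',np.round(R[:2,2],4),'w',round(s['gripper_width'],3),'F',np.round(s['wrist_force'],1),'q',np.round(s['joints'],1))
E
python3 -c "
from h import *
go(453.8,-94.7,150)"
```

```text
go d [-0.3893  0.3729  0.0722] rv [ 0.11 -0.01 -0.  ] dist 0.544
```

Careful with the scale: shifts go in shares of 0.6 m and turns go in shares of 90 degrees. That gives: -0.195 m is -0.325, 0.187 m is 0.3117.

```bash
echo '{"ticks": [[0.7,-0.0583,0.0567,0,0,0,0],[0.7,-0.1167,0.1117,0,0,0,0],[0.7,-0.1667,0.16,0,0,0,0],[0.7,-0.225,0.2167,0.0167,0,0,0],[0.7,-0.275,0.2667,0.0333,0,0,0],[0.7,-0.325,0.3117,0.05,0,0,0]]}' | python3 -m handwheel; echo '{"ticks": [[0.7,-0.0583,0.0567,0,0,0,0],[0.7,-0.1167,0.1117,0.0167,0,0,0],[0.7,-0.1667,0.16,0.0333,0,0,0],[0.7,-0.225,0.2167,0.05,0,0,0],[0.7,-0.275,0.2667,0.0667,0,0,0],[0.7,-0.3233,0.31,0.07,0,0,0],[0.7,-0.3233,0.31,0.07,0,0,0],[0.7,-0.3233,0.31,0.07,0,0,0]]}' | python3 -m handwheel
python3 - <<'E'
from h import *
st();go(453.8,-94.7,150);c=cap('wrist','w1.png');print(c['K'],c['world_from_camera']);w=cloud(c)
for lo,hi in((.018,.034),(.05,.07)):
    q=w[(w[...,2]>lo)&(w[...,2]<hi)];q=q[np.hypot(q[:,0]-.4538,q[:,1]+.0947)<.06]
    print(len(q),cv2.minEnclosingCircle(q[:,:2].astype(np.float32)*1000),np.median(q[:,2]))
E
```

```text
time_s: 0.7
tcp_pos: [0.3395, -0.3366, 0.1921]
ee_rot: [[-0.933, -0.36, -0.0], [-0.36, 0.933, 0.0], [-0.0, 0.0, -1.0]]
wrist_force: [0.9, -0.1, -0.6]
gripper_width: 0.708
gripper_force: 0.0
time_s: 1.5
tcp_pos: [0.4534, -0.0945, 0.1501]
ee_rot: [[-0.932, -0.361, -0.001], [-0.361, 0.932, -0.0], [0.001, 0.0, -1.0]]
wrist_force: [-0.8, -0.5, 0.1]
gripper_width: 0.702
gripper_force: 0.0
t 1.5 tcp [453.4 -94.5 150.1] yawx -158.82 tilt [-0.0013 -0.    ] w 0.702 F [-0.8 -0.5  0.1] q [  8.4  10.5 -27.5  -0.  -52.1 -77.2]
go d [-0.0003 -0.0003  0.0001] rv [ 0.02 -0.07 -0.  ] dist 0.0
[[307.59336772   0.         255.3891052 ]
 [  0.         307.59336772 192.73442823]
 [  0.           0.           1.        ]] [[-3.61293159e-01 -8.96145833e-01 -2.57662375e-01  3.83436512e-01]
 [ 9.32451790e-01 -3.46942276e-01 -1.00820220e-01 -1.21500316e-01]
 [ 9.55648699e-04 -2.76683399e-01  9.60960657e-01  3.10775118e-01]
 [ 0.00000000e+00  0.00000000e+00  0.00000000e+00  1.00000000e+00]]
2285 ((453.8349304199219, -95.1642837524414), 30.75889778137207) 0.024331450552163403
692 ((454.2635192871094, -95.10637664794922), 13.020816802978516) 0.05813477627382832
```

View pics/w1.png

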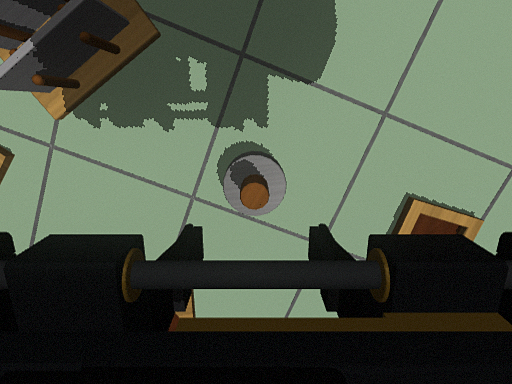

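The wrist view shows the round cutter's knob at (255,194), centred between the fingers, and its position agrees with the top view to within 0.5 mm. Next I descend, grip and lift.

Converted, 0.118 m is 0.1967, 0.105 m is 0.175.

```bash
echo '{"ticks": [[0.7,-0.0008,0.0012,0.0667,0,0,0],[0.7,-0.0008,0.0012,0.1333,0,0,0],[0.7,-0.0008,0.0012,0.175,0,0,0],[0.7,-0.0008,0.0012,0.1967,0,0,0],[0.7,-0.0008,0.0012,0.1967,0,0,0]]}' | python3 -m handwheel; echo '{"ticks": [[0,0,0,0,0,0,0],[0,0,0,0,0,0,0],[0,0,0,0,0,0,0],[0,0,0,0,0,0,0],[0,0,0,0,0,0,0],[0,0,0,0,0,0,0],[0,0,0,0,0,0,0],[0,0,0,0,0,0,0]]}' | python3 -m handwheel;python3 -c "
from h import *
st()"; echo '{"ticks": [[0,0,0,-0.0333,0,0,0],[0,0,0,-0.0833,0,0,0],[0,0,0,-0.1333,0,0,0],[0,0,0,-0.1667,0,0,0],[0,0,0,-0.1667,0,0,0]]}' | python3 -m handwheel
python3 -c "
from h import *
st();go(663.3,-143.1,132)"
```

```text
time_s: 2.05
tcp_pos: [0.4516, -0.0958, 0.0309]
ee_rot: [[-0.934, -0.357, -0.005], [-0.357, 0.934, -0.001], [0.005, 0.001, -1.0]]
wrist_force: [0.2, -0.9, 0.9]
gripper_width: 0.701
gripper_force: 0.0
time_s: 2.85
tcp_pos: [0.4542, -0.0944, 0.033]
ee_rot: [[-0.933, -0.36, 0.001], [-0.36, 0.933, -0.0], [-0.001, -0.0, -1.0]]
wrist_force: [0.0, 0.6, 6.0]
gripper_width: 0.288
gripper_force: 30.0
t 2.85 tcp [454.2 -94.4  33. ] yawx -158.91 tilt [ 0.0007 -0.0001] w 0.288 F [0.  0.6 6. ] q [  8.4  20.7 -35.3   0.  -34.  -77.3]
time_s: 3.35
tcp_pos: [0.4555, -0.0942, 0.1348]
ee_rot: [[-0.933, -0.36, 0.006], [-0.36, 0.933, 0.001], [-0.006, -0.002, -1.0]]
wrist_force: [0.1, 0.4, -1.6]
gripper_width: 0.29
gripper_force: 30.0
t 3.35 tcp [455.5 -94.2 134.8] yawx -158.91 tilt [0.0058 0.0006] w 0.29 F [ 0.1  0.4 -1.6] q [  8.4  11.6 -28.7   0.  -49.4 -77.3]
go d [-0.1763 -0.1204  0.0039] rv [-0.09  0.32 -0.  ] dist 0.214
```

Converted, -0.1776 m is -0.296, -0.16 m is -0.2667.

```bash
echo '{"ticks": [[0,-0.05,-0.0333,0,0,0,0],[0,-0.1083,-0.0733,0,0,0,0],[0,-0.1667,-0.1133,0,0,0,0],[0,-0.225,-0.1533,0,0,0,0],[0,-0.2667,-0.1817,0,0,0,0],[0,-0.296,-0.2012,0,0,0,0],[0,-0.296,-0.2012,0,0,0,0],[0,-0.296,-0.2012,0,0,0,0]]}' | python3 -m handwheel; echo '{"ticks": [[0,0,0,0,0,0,0],[0,0,0,0,0,0,0]]}' | python3 -m handwheel
python3 - <<'E'
from h import *
st();go(663.3,-143.1,37);c=cap('wrist','w2.png');w=cloud(c)
q=w[(w[...,2]>.009)&(w[...,2]<.016)];q=q[np.hypot(q[:,0]-.6633,q[:,1]+.143)<.075]
print(len(q),cv2.minAreaRect(q[:,:2].astype(np.float32)*1000),np.median(q[:,2]))
E
```

```text
time_s: 4.15
tcp_pos: [0.6617, -0.143, 0.1296]
ee_rot: [[-0.933, -0.359, -0.005], [-0.359, 0.933, 0.001], [0.004, 0.002, -1.0]]
wrist_force: [-0.0, -0.3, -1.8]
gripper_width: 0.289
gripper_force: 30.0
time_s: 4.35
tcp_pos: [0.662, -0.1429, 0.1323]
ee_rot: [[-0.933, -0.36, -0.001], [-0.36, 0.933, 0.0], [0.001, 0.001, -1.0]]
wrist_force: [0.4, 0.1, -0.5]
gripper_width: 0.288
gripper_force: 30.0
t 4.35 tcp [ 662.  -142.9  132.3] yawx -158.92 tilt [-0.0009  0.0002] w 0.288 F [ 0.4  0.1 -0.5] q [  1.5  30.9   1.7  -0.  -60.8 -70.4]
go d [-0.0012 -0.0007  0.0953] rv [ 0.03 -0.05 -0.  ] dist 0.095
3664 ((659.1298217773438, -145.09829711914062), (90.22013854980469, 100.18999481201172), 22.055082321166992) 0.010374976509029271
```

View pics/w2.png

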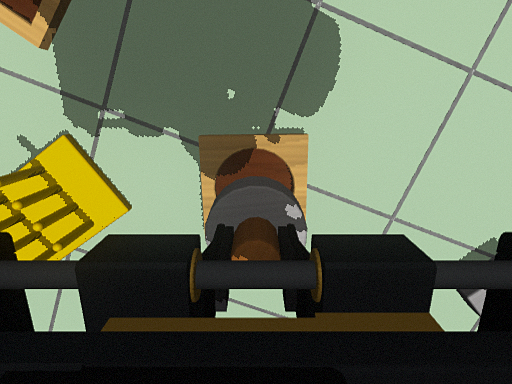

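The rest sits centred ahead of the held cutter, with its left and right edges at columns 200 and 308 about the cutter at 256. The near part is hidden. I'll lower gently.

Converted, 0.095 m is 0.1583, 0.093 m is 0.155.

```bash
echo '{"ticks": [[0,-0.002,-0.0008,0.05,0,0,0],[0,-0.002,-0.0008,0.1,0,0,0],[0,-0.002,-0.0008,0.1333,0,0,0],[0,-0.002,-0.0008,0.1467,0,0,0],[0,-0.002,-0.0008,0.1517,0,0,0],[0,-0.002,-0.0008,0.155,0,0,0],[0,-0.002,-0.0008,0.1583,0,0,0],[0,-0.002,-0.0008,0.1583,0,0,0]]}' | python3 -m handwheel; echo '{"ticks": [[0,0,0,0.0005,0,0,0],[0,0,0,0.0005,0,0,0]]}' | python3 -m handwheel;python3 -c "
from h import *
st()"
```

```text
time_s: 5.2
tcp_pos: [0.6647, -0.1432, 0.0385]
ee_rot: [[-0.933, -0.36, 0.002], [-0.36, 0.933, 0.0], [-0.001, -0.001, -1.0]]
wrist_force: [-0.6, -1.5, -1.9]
gripper_width: 0.295
gripper_force: 30.0
time_s: 5.4
tcp_pos: [0.6645, -0.1432, 0.0377]
ee_rot: [[-0.933, -0.36, 0.001], [-0.36, 0.933, -0.0], [-0.001, -0.0, -1.0]]
wrist_force: [0.7, 1.0, -1.6]
gripper_width: 0.29
gripper_force: 30.0
t 5.4 tcp [ 664.5 -143.2   37.7] yawx -158.93 tilt [ 0.0008 -0.    ] w 0.29 F [ 0.7  1.  -1.6] q [  1.4  36.6  -3.3   0.  -50.1 -70.4]
```

Converted, 0.001 m is 0.0017, 0.0005 m is 0.0008.

```bash
echo '{"ticks": [[0,0,0,0.0008,0,0,0],[0,0,0,0.0017,0,0,0],[0,0,0,0.0017,0,0,0],[0,0,0,0.0017,0,0,0]]}' | python3 -m handwheel;python3 -c "
from h import *
st()"
```

```text
time_s: 5.8
tcp_pos: [0.6644, -0.1433, 0.0371]
ee_rot: [[-0.933, -0.36, 0.001], [-0.36, 0.933, -0.0], [-0.0, -0.0, -1.0]]
wrist_force: [-1.4, 1.0, 4.4]
gripper_width: 0.292
gripper_force: 30.0
t 5.8 tcp [ 664.4 -143.3   37.1] yawx -158.91 tilt [ 0.0006 -0.0002] w 0.292 F [-1.4  1.   4.4] q [  1.4  36.6  -3.3   0.  -50.1 -70.4]
```

Converted, -0.113 m is -0.1883, -0.07 m is -0.1167.

```bash
echo '{"ticks": [[0.6,0,0,0,0,0,0],[0.6,0,0,0,0,0,0],[0.6,0,0,0,0,0,0],[0.6,0,0,0,0,0,0],[0.6,0,0,0,0,0,0]]}' | python3 -m handwheel; echo '{"ticks": [[0.7,0,0,-0.05,0,0,0],[0.7,0,0,-0.1167,0,0,0],[0.7,0,0,-0.1883,0,0,0],[0.7,0,0,-0.1883,0,0,0],[0.7,0,0,-0.1883,0,0,0]]}' | python3 -m handwheel
python3 - <<'E'
from h import *
st();go(551.2,358.5,150,174);c=cap('wrist');w=cloud(c)
for lo,hi in((.022,.036),(.055,.075)):
    q=w[(w[...,2]>lo)&(w[...,2]<hi)];q=q[np.hypot(q[:,0]-.664,q[:,1]+.143)<.05]
    print(len(q),cv2.minEnclosingCircle(q[:,:2].astype(np.float32)*1000),np.median(q[:,2]),np.percentile(q[:,2],[5,95]))
E
```

```text
time_s: 6.3
tcp_pos: [0.6642, -0.1432, 0.0359]
ee_rot: [[-0.933, -0.36, -0.0], [-0.36, 0.933, 0.0], [0.0, 0.0, -1.0]]
wrist_force: [-0.8, 0.2, -0.3]
gripper_width: 0.584
gripper_force: 0.0
time_s: 6.8
tcp_pos: [0.6649, -0.1431, 0.1509]
ee_rot: [[-0.933, -0.359, 0.003], [-0.359, 0.933, 0.0], [-0.003, -0.001, -1.0]]
wrist_force: [0.3, -0.5, -0.8]
gripper_width: 0.701
gripper_force: 0.0
t 6.8 tcp [ 664.9 -143.1  150.9] yawx -158.94 tilt [0.0034 0.0004] w 0.701 F [ 0.3 -0.5 -0.8] q [  1.4  30.2   3.2  -0.  -62.8 -70.4]
go d [-0.0742  0.5089  0.0007] rv [-0.    0.2  27.06] dist 0.514
2334 ((663.8860473632812, -142.83815002441406), 30.928937911987305) 0.028349486647591682 [0.02693117 0.02957867]
704 ((664.075439453125, -142.8126983642578), 13.025172233581543) 0.06216492177463062 [0.05915029 0.06336643]
```

Converted, 0.254 m is 0.4233, -0.037 m is -0.0617.

```bash
echo '{"ticks": [[0.7,-0.0067,0.05,0,0,0,0],[0.7,-0.0183,0.125,0,0,0,0],[0.7,-0.03,0.2,0,0,0,0],[0.7,-0.04,0.275,0,0,0,0],[0.7,-0.0517,0.35,0,0,0,0],[0.7,-0.0617,0.4233,0,0,0,0]]}' | python3 -m handwheel; echo '{"ticks": [[0.7,-0.01,0.0733,0,0,0,0.0444],[0.7,-0.0217,0.1467,0,0,0,0.1],[0.7,-0.0317,0.2167,0,0,0,0.1556],[0.7,-0.0417,0.2867,0,0,0,0.2111],[0.7,-0.0517,0.35,0,0,0,0.2556],[0.7,-0.0583,0.3967,0,0,0,0.2889],[0.7,-0.0617,0.4233,0,0,0,0.3],[0.7,-0.0617,0.4233,0,0,0,0.3]]}' | python3 -m handwheel;  echo '{"ticks": [[0.7,0,0,0,0,0,0],[0.7,0,0,0,0,0,0]]}' | python3 -m handwheel
python3 - <<'E'
from h import *
st();c=cap('wrist','w3.png');w=cloud(c)
for lo,hi in((.018,.034),(.05,.07)):
    q=w[(w[...,2]>lo)&(w[...,2]<hi)];q=q[np.hypot(q[:,0]-.5512,q[:,1]-.3585)<.055]
    r=cv2.minAreaRect(q[:,:2].astype(np.float32)*1000);print(len(q),r,np.median(q[:,2]))
a=r[2] if r[1][0]>r[1][1] else r[2]+90
go(*r[0],33,a if abs(a-174)<45 else a-180 if a>200 else a+180)
E
```

```text
time_s: 7.45
tcp_pos: [0.6059, 0.1085, 0.1473]
ee_rot: [[-0.933, -0.359, -0.003], [-0.359, 0.933, -0.001], [0.003, 0.0, -1.0]]
wrist_force: [0.6, 0.1, 0.3]
gripper_width: 0.698
gripper_force: 0.0
time_s: 8.25
tcp_pos: [0.5492, 0.359, 0.1469]
ee_rot: [[-0.995, 0.101, -0.003], [0.101, 0.995, -0.002], [0.002, -0.002, -1.0]]
wrist_force: [0.5, -0.3, -0.8]
gripper_width: 0.699
gripper_force: 0.0
time_s: 8.45
tcp_pos: [0.5505, 0.3563, 0.1483]
ee_rot: [[-0.995, 0.104, -0.001], [0.104, 0.995, -0.001], [0.001, -0.002, -1.0]]
wrist_force: [-0.7, -0.3, -0.2]
gripper_width: 0.7
gripper_force: 0.0
t 8.45 tcp [550.5 356.3 148.3] yawx 174.03 tilt [-0.0014 -0.0014] w 0.7 F [-0.7 -0.3 -0.2] q [  47.    28.2   -0.6   -0.   -61.3 -143. ]
2641 ((551.0052490234375, 359.85003662109375), (58.08165740966797, 57.85662078857422), 83.90425109863281) 0.02429220212624228
916 ((550.670654296875, 360.0514221191406), (15.584758758544922, 43.059200286865234), 83.74476623535156) 0.058082345523638806
go d [0.0003 0.0039 0.1157] rv [-0.06 -0.05  0.27] dist 0.116
```

View pics/w3.png

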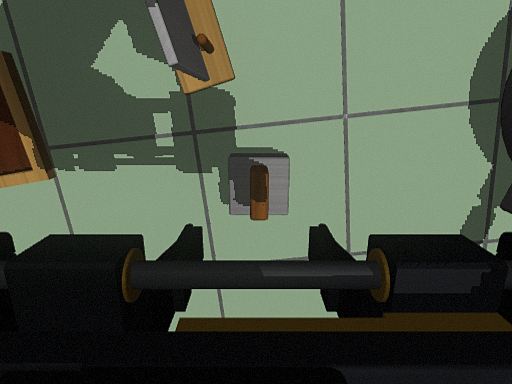

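The bar grip is at (260,192), and the cutter shows square to the fingers. I'll shift about 3.5 mm along tool y, descend and grip.

Converted, 0.115 m is 0.1917, 0.1 m is 0.1667, 0.2 degrees is 0.0022.

```bash
echo '{"ticks": [[0.7,0,0.0055,0.0583,0,0,0.0022],[0.7,0,0.0055,0.125,0,0,0.0022],[0.7,0,0.0055,0.1667,0,0,0.0022],[0.7,0,0.0055,0.1917,0,0,0.0022],[0.7,0,0.0055,0.1917,0,0,0.0022],[0.7,0,0.0055,0.1917,0,0,0.0022]]}' | python3 -m handwheel; echo '{"ticks": [[0,0,0,0,0,0,0],[0,0,0,0,0,0,0],[0,0,0,0,0,0,0],[0,0,0,0,0,0,0],[0,0,0,0,0,0,0],[0,0,0,0,0,0,0],[0,0,0,0,0,0,0],[0,0,0,0,0,0,0]]}' | python3 -m handwheel;python3 -c "
from h import *
st()"; echo '{"ticks": [[0,0,0,-0.0333,0,0,0],[0,0,0,-0.1,0,0,0],[0,0,0,-0.1667,0,0,0],[0,0,0,-0.2167,0,0,0],[0,0,0,-0.2167,0,0,0],[0,0,0,-0.2167,0,0,0],[0,0,0,-0.2167,0,0,0]]}' | python3 -m handwheel
python3 -c "
from h import *
st();go(554,-393,163,166.1)"
```

```text
time_s: 9.1
tcp_pos: [0.5519, 0.3609, 0.0353]
ee_rot: [[-0.994, 0.107, 0.002], [0.107, 0.994, 0.001], [-0.001, 0.001, -1.0]]
wrist_force: [0.5, 0.7, 0.3]
gripper_width: 0.7
gripper_force: 0.0
time_s: 9.9
tcp_pos: [0.5509, 0.3604, 0.0343]
ee_rot: [[-0.994, 0.107, -0.0], [0.107, 0.994, -0.001], [0.0, -0.001, -1.0]]
wrist_force: [-0.4, -2.6, 0.1]
gripper_width: 0.181
gripper_force: 30.0
t 9.9 tcp [550.9 360.4  34.3] yawx 173.87 tilt [-0.0004 -0.0006] w 0.181 F [-0.4 -2.6  0.1] q [  47.2   35.1   -6.8    0.   -48.1 -143.4]
time_s: 10.6
tcp_pos: [0.5499, 0.36, 0.1621]
ee_rot: [[-0.994, 0.107, -0.003], [0.107, 0.994, -0.002], [0.003, -0.003, -1.0]]
wrist_force: [0.6, -0.7, -2.4]
gripper_width: 0.183
gripper_force: 30.0
t 10.6 tcp [549.9 360.  162.1] yawx 173.85 tilt [-0.0032 -0.0022] w 0.183 F [ 0.6 -0.7 -2.4] q [ 4.730e+01  2.780e+01  7.000e-01 -1.000e-01 -6.320e+01 -1.434e+02]
go d [-8.480e-02 -7.482e-01  7.000e-04] rv [-0.16 -0.16  7.75] dist 0.753
```

Converted, -0.354 m is -0.59, -0.31 m is -0.5167.

```bash
echo '{"ticks": [[0,-0.005,-0.0417,0,0,0,0],[0,-0.0133,-0.1167,0,0,0,0],[0,-0.0217,-0.1967,0,0,0,0],[0,-0.0317,-0.2767,0,0,0,0],[0,-0.04,-0.3567,0,0,0,0],[0,-0.05,-0.4367,0,0,0,0],[0,-0.06,-0.5167,0,0,0,0],[0,-0.0667,-0.59,0,0,0,0]]}' | python3 -m handwheel; echo '{"ticks": [[0,-0.0083,-0.075,0,0,0,0.0111],[0,-0.0167,-0.1533,0,0,0,0.0222],[0,-0.0267,-0.2333,0,0,0,0.0333],[0,-0.035,-0.3133,0,0,0,0.0444],[0,-0.045,-0.3933,0,0,0,0.0556],[0,-0.0533,-0.4733,0,0,0,0.0667],[0,-0.0633,-0.55,0,0,0,0.0778],[0,-0.0717,-0.62,0,0,0,0.0867]]}' | python3 -m handwheel;  echo '{"ticks": [[0,0,-0.025,0,0,0,0],[0,-0.0033,-0.0383,0,0,0,0],[0,-0.0033,-0.0383,0,0,0,0],[0,-0.0033,-0.0383,0,0,0,0],[0,-0.0033,-0.0383,0,0,0,0]]}' | python3 -m handwheel
python3 - <<'E'
from h import *
st();c=cap('wrist','w4.png');w=cloud(c)
q=w[(w[...,2]>.0065)&(w[...,2]<.016)];q=q[np.hypot(q[:,0]-.554,q[:,1]+.393)<.075]
print(len(q),cv2.minAreaRect(q[:,:2].astype(np.float32)*1000),np.median(q[:,2]))
go(554,-393,38.3,166.1)
E
```

```text
time_s: 11.4
tcp_pos: [0.5517, 0.0022, 0.1625]
ee_rot: [[-0.994, 0.107, -0.003], [0.107, 0.994, -0.001], [0.003, -0.001, -1.0]]
wrist_force: [0.1, -0.3, -2.2]
gripper_width: 0.182
gripper_force: 30.0
time_s: 12.2
tcp_pos: [0.5548, -0.3718, 0.1617]
ee_rot: [[-0.97, 0.242, -0.004], [0.242, 0.97, 0.002], [0.004, 0.001, -1.0]]
wrist_force: [1.1, 0.7, -1.3]
gripper_width: 0.183
gripper_force: 30.0
time_s: 12.7
tcp_pos: [0.5528, -0.3913, 0.1644]
ee_rot: [[-0.971, 0.239, -0.0], [0.239, 0.971, 0.0], [0.0, 0.0, -1.0]]
wrist_force: [0.2, 0.7, -1.2]
gripper_width: 0.184
gripper_force: 30.0
t 12.7 tcp [ 552.8 -391.3  164.4] yawx 166.18 tilt [-0.      0.0003] w 0.184 F [ 0.2  0.7 -1.2] q [-21.6  29.4   3.9  -0.  -64.5 -82.2]
2226 ((533.8751220703125, -387.9873962402344), (100.22688293457031, 58.40669250488281), 76.25518798828125) 0.010284240667475852
go d [-0.0015 -0.0013  0.1262] rv [0.01 0.01 0.08] dist 0.126
```

View pics/w4.png

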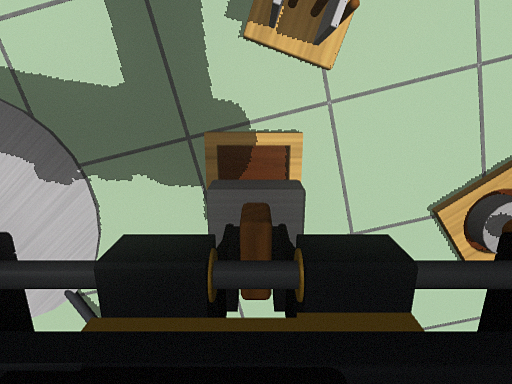

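The square rest lines up with the held cutter (rest edges at columns 205 and 302, cutter 206–304), and the angle matches. Lowering.

Converted, 0.126 m is 0.21, 0.125 m is 0.2083.

```bash
echo '{"ticks": [[0,-0.0025,-0.0022,0.05,0,0,0],[0,-0.0025,-0.0022,0.1167,0,0,0],[0,-0.0025,-0.0022,0.1667,0,0,0],[0,-0.0025,-0.0022,0.1917,0,0,0],[0,-0.0025,-0.0022,0.2,0,0,0],[0,-0.0025,-0.0022,0.205,0,0,0],[0,-0.0025,-0.0022,0.2083,0,0,0],[0,-0.0025,-0.0022,0.21,0,0,0]]}' | python3 -m handwheel; echo '{"ticks": [[0,0,0,0,0,0,0],[0,0,0,0,0,0,0],[0,0,0,0.0007,0,0,0],[0,0,0,0.0007,0,0,0]]}' | python3 -m handwheel;python3 -c "
from h import *
st()"
```

```text
time_s: 13.55
tcp_pos: [0.5545, -0.3948, 0.0397]
ee_rot: [[-0.971, 0.24, 0.002], [0.24, 0.971, -0.001], [-0.003, -0.001, -1.0]]
wrist_force: [1.5, 0.5, -1.6]
gripper_width: 0.18
gripper_force: 30.0
time_s: 13.95
tcp_pos: [0.5538, -0.3946, 0.0383]
ee_rot: [[-0.971, 0.241, 0.001], [0.241, 0.971, -0.0], [-0.001, -0.0, -1.0]]
wrist_force: [-0.4, 1.2, -0.1]
gripper_width: 0.18
gripper_force: 30.0
t 13.95 tcp [ 553.8 -394.6   38.3] yawx 166.08 tilt [ 0.0007 -0.0004] w 0.18 F [-0.4  1.2 -0.1] q [-21.9  36.5  -3.2   0.  -50.2 -82.1]
```

Converted, 0.001 m is 0.0017, 0.0008 m is 0.0013.

```bash
echo '{"ticks": [[0,0,0.0017,0.001,0,0,0],[0,0,0.0017,0.0013,0,0,0],[0,0,0.0017,0.0013,0,0,0]]}' | python3 -m handwheel;python3 -c "
from h import *
st()";echo '{"ticks": [[0.5,0,0,0,0,0,0],[0.5,0,0,0,0,0,0],[0.5,0,0,0,0,0,0],[0.5,0,0,0,0,0,0],[0.5,0,0,0,0,0,0]]}' | python3 -m handwheel; echo '{"ticks": [[0.7,0,0,-0.05,0,0,0],[0.7,0,0,-0.1167,0,0,0],[0.7,0,0,-0.1883,0,0,0],[0.7,0,0,-0.1883,0,0,0],[0.7,0,0,-0.1883,0,0,0]]}' | python3 -m handwheel
python3 - <<'E'
from h import *
st();c=cap('wrist');w=cloud(c)
for lo,hi in((.022,.036),(.055,.075)):
    q=w[(w[...,2]>lo)&(w[...,2]<hi)];q=q[np.hypot(q[:,0]-.554,q[:,1]+.394)<.05]
    print(len(q),cv2.minAreaRect(q[:,:2].astype(np.float32)*1000),np.percentile(q[:,2],[5,50,95]))
go(663.6,131.6,150,152.5)
E
```

```text
time_s: 14.25
tcp_pos: [0.5541, -0.3943, 0.0382]
ee_rot: [[-0.971, 0.24, 0.001], [0.24, 0.971, -0.002], [-0.001, -0.001, -1.0]]
wrist_force: [-1.9, -2.8, 5.4]
gripper_width: 0.185
gripper_force: 30.0
t 14.25 tcp [ 554.1 -394.3   38.2] yawx 166.1 tilt [ 0.0009 -0.0015] w 0.185 F [-1.9 -2.8  5.4] q [-21.8  36.5  -3.3   0.1 -50.1 -82.1]
time_s: 14.75
tcp_pos: [0.5538, -0.3932, 0.0367]
ee_rot: [[-0.971, 0.241, -0.0], [0.241, 0.971, 0.0], [0.0, 0.0, -1.0]]
wrist_force: [-0.2, -0.4, -0.2]
gripper_width: 0.48
gripper_force: 0.0
time_s: 15.25
tcp_pos: [0.5544, -0.3935, 0.1516]
ee_rot: [[-0.971, 0.241, 0.003], [0.241, 0.971, -0.001], [-0.003, -0.0, -1.0]]
wrist_force: [-0.7, 0.1, -0.7]
gripper_width: 0.696
gripper_force: 0.0
t 15.25 tcp [ 554.4 -393.5  151.6] yawx 166.07 tilt [ 0.0033 -0.0008] w 0.696 F [-0.7  0.1 -0.7] q [-21.8  30.2   3.2  -0.  -62.9 -82.1]
2666 ((554.0374755859375, -393.4096984863281), (58.03678894042969, 57.19404220581055), 76.1885757446289) [0.02675429 0.0282553  0.02946448]
905 ((554.0447998046875, -393.71173095703125), (15.388116836547852, 43.410858154296875), 76.31070709228516) [0.06011192 0.06212839 0.06326913]
go d [1.960e-02 5.357e-01 2.000e-04] rv [ 4.000e-02 -1.000e-02  1.355e+01] dist 0.536
```

Square is seated and centred. On to the oblong.

Converted, 0.255 m is 0.425, 0.21 m is 0.35.

```bash
echo '{"ticks": [[0.7,0.0017,0.05,0,0,0,0],[0.7,0.005,0.125,0,0,0,0],[0.7,0.0083,0.2,0,0,0,0],[0.7,0.01,0.275,0,0,0,0],[0.7,0.0133,0.35,0,0,0,0],[0.7,0.0167,0.425,0,0,0,0]]}' | python3 -m handwheel; echo '{"ticks": [[0.7,0.0017,0.0733,0,0,0,0.0222],[0.7,0.005,0.1467,0,0,0,0.0444],[0.7,0.0067,0.22,0,0,0,0.0667],[0.7,0.01,0.2933,0,0,0,0.0889],[0.7,0.0133,0.3667,0,0,0,0.1111],[0.7,0.015,0.4233,0,0,0,0.1333],[0.7,0.0167,0.4567,0,0,0,0.15],[0.7,0.0167,0.4667,0,0,0,0.15]]}' | python3 -m handwheel;  echo '{"ticks": [[0.7,0,0,0,0,0,0],[0.7,0,0,0,0,0,0],[0.7,0,0,0,0,0,0]]}' | python3 -m handwheel
python3 - <<'E'
from h import *
st();c=cap('wrist','w5.png');w=cloud(c)
for lo,hi in((.018,.034),(.05,.07)):
    q=w[(w[...,2]>lo)&(w[...,2]<hi)];q=q[np.hypot(q[:,0]-.6636,q[:,1]-.1316)<.06]
    r=cv2.minAreaRect(q[:,:2].astype(np.float32)*1000);print(len(q),r,np.median(q[:,2]))
a=r[2] if r[1][0]>r[1][1] else r[2]+90
go(*r[0],33.5,min((a-180,a,a+180),key=lambda t:abs(t-152.5)))
E
```

```text
time_s: 15.9
tcp_pos: [0.6046, -0.1417, 0.1481]
ee_rot: [[-0.971, 0.241, -0.004], [0.241, 0.971, 0.0], [0.004, -0.001, -1.0]]
wrist_force: [1.6, 0.8, 0.3]
gripper_width: 0.701
gripper_force: 0.0
time_s: 16.7
tcp_pos: [0.6624, 0.1328, 0.1476]
ee_rot: [[-0.889, 0.458, -0.003], [0.458, 0.889, -0.001], [0.003, -0.003, -1.0]]
wrist_force: [0.2, -0.3, -0.9]
gripper_width: 0.7
gripper_force: 0.0
time_s: 17.0
tcp_pos: [0.6629, 0.1292, 0.1498]
ee_rot: [[-0.887, 0.462, -0.001], [0.462, 0.887, -0.0], [0.001, -0.001, -1.0]]
wrist_force: [-0.1, 0.2, 0.5]
gripper_width: 0.701
gripper_force: 0.0
t 17.0 tcp [662.9 129.2 149.8] yawx 152.5 tilt [-0.0008 -0.0004] w 0.701 F [-0.1  0.2  0.5] q [  24.7   29.9    2.6   -0.   -62.7 -142.2]
2177 ((663.608154296875, 132.20297241210938), (38.04899597167969, 79.6517105102539), 61.43138122558594) 0.024250263413196027
914 ((663.5407104492188, 132.40701293945312), (15.578363418579102, 43.36311721801758), 62.29376983642578) 0.058017879979155695
go d [0.0009 0.0031 0.1165] rv [-0.02 -0.02  0.2 ] dist 0.117
```

View pics/w5.png

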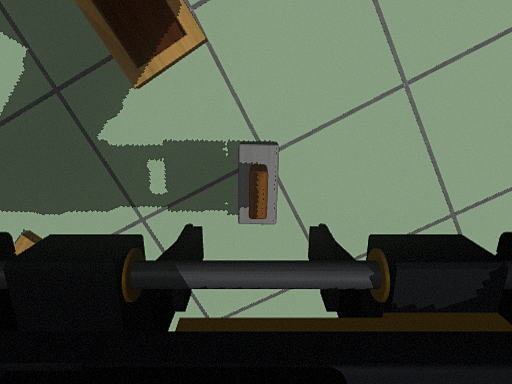

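The bar grip is at (259,192), aligned with the fingers. Descend, grip and lift.

Converted, 0.116 m is 0.1933, 0.1 m is 0.1667, 0.5 degrees is 0.0056.

```bash
echo '{"ticks": [[0.7,0.0015,0.0047,0.0583,0,0,0.0056],[0.7,0.0015,0.0047,0.125,0,0,0.0056],[0.7,0.0015,0.0047,0.1667,0,0,0.0056],[0.7,0.0015,0.0047,0.1933,0,0,0.0056],[0.7,0.0015,0.0047,0.1933,0,0,0.0056],[0.7,0.0015,0.0047,0.1933,0,0,0.0056]]}' | python3 -m handwheel; echo '{"ticks": [[0,0,0,0,0,0,0],[0,0,0,0,0,0,0],[0,0,0,0,0,0,0],[0,0,0,0,0,0,0],[0,0,0,0,0,0,0],[0,0,0,0,0,0,0],[0,0,0,0,0,0,0],[0,0,0,0,0,0,0]]}' | python3 -m handwheel;python3 -c "
from h import *
st()"; echo '{"ticks": [[0,0,0,-0.0333,0,0,0],[0,0,0,-0.1,0,0,0],[0,0,0,-0.1667,0,0,0],[0,0,0,-0.2167,0,0,0],[0,0,0,-0.2167,0,0,0],[0,0,0,-0.2167,0,0,0],[0,0,0,-0.2167,0,0,0],[0,0,0,-0.2167,0,0,0]]}' | python3 -m handwheel
python3 -c "
from h import *
st();go(468.6,107.7,163,184)"
```

```text
time_s: 17.65
tcp_pos: [0.6641, 0.1329, 0.0346]
ee_rot: [[-0.883, 0.469, 0.001], [0.469, 0.883, -0.0], [-0.001, 0.0, -1.0]]
wrist_force: [-0.2, -0.7, 0.3]
gripper_width: 0.699
gripper_force: 0.0
time_s: 18.45
tcp_pos: [0.6633, 0.1333, 0.0338]
ee_rot: [[-0.884, 0.468, -0.001], [0.468, 0.884, -0.0], [0.001, -0.001, -1.0]]
wrist_force: [-1.2, -0.6, -0.7]
gripper_width: 0.183
gripper_force: 30.0
t 18.45 tcp [663.3 133.3  33.8] yawx 152.07 tilt [-0.001  -0.0004] w 0.183 F [-1.2 -0.6 -0.7] q [  25.    36.6   -3.9   -0.   -49.6 -143. ]
time_s: 19.25
tcp_pos: [0.6626, 0.1332, 0.1616]
ee_rot: [[-0.883, 0.469, -0.004], [0.469, 0.883, -0.001], [0.003, -0.003, -1.0]]
wrist_force: [0.1, -0.0, -2.2]
gripper_width: 0.179
gripper_force: 30.0
t 19.25 tcp [662.6 133.2 161.6] yawx 152.06 tilt [-0.004  -0.0013] w 0.179 F [ 0.1 -0.  -2.2] q [  25.    29.5    3.7   -0.   -64.4 -143. ]
go d [ 0.1594 -0.1134 -0.0006] rv [ -0.12  -0.21 -31.94] dist 0.196
```

Converted, 0.1594 m is 0.2657, 0.152 m is 0.2533, -31.9 degrees is -0.3544.

```bash
echo '{"ticks": [[0,0.0333,-0.0233,0,0,0,-0.0444],[0,0.075,-0.0533,0,0,0,-0.1],[0,0.1167,-0.0833,0,0,0,-0.1556],[0,0.1583,-0.1117,0,0,0,-0.2111],[0,0.2,-0.1417,0,0,0,-0.2667],[0,0.2333,-0.1667,0,0,0,-0.3111],[0,0.2533,-0.18,0,0,0,-0.3444],[0,0.2657,-0.189,0,0,0,-0.3544]]}' | python3 -m handwheel; echo '{"ticks": [[0,0,0,0,0,0,0],[0,0,0,0,0,0,0],[0,0,0,0,0,0,0],[0,0,0,0,0,0,0]]}' | python3 -m handwheel
python3 - <<'E'
from h import *
st();c=cap('wrist','w6.png');w=cloud(c)
q=w[(w[...,2]>.0065)&(w[...,2]<.016)];q=q[np.hypot(q[:,0]-.4686,q[:,1]-.1077)<.08]
r=cv2.minAreaRect(q[:,:2].astype(np.float32)*1000);print(len(q),r,np.median(q[:,2]))
t=np.radians(94);n=np.array([np.cos(t),np.sin(t)]);print('lateral rest',n@r[0],'top-based',n@[468.6,107.7])
go(468.6,107.7,37.8,184)
E
```

```text
time_s: 20.05
tcp_pos: [0.4682, 0.1075, 0.1634]
ee_rot: [[-0.998, -0.07, -0.001], [-0.07, 0.998, -0.001], [0.002, -0.001, -1.0]]
wrist_force: [-0.3, -0.5, -2.6]
gripper_width: 0.177
gripper_force: 30.0
time_s: 20.45
tcp_pos: [0.4703, 0.1081, 0.1638]
ee_rot: [[-0.998, -0.069, -0.0], [-0.069, 0.998, -0.0], [0.0, -0.0, -1.0]]
wrist_force: [0.5, 0.1, -2.1]
gripper_width: 0.182
gripper_force: 30.0
t 20.45 tcp [470.3 108.1 163.8] yawx -176.06 tilt [-0.0001 -0.0002] w 0.182 F [ 0.5  0.1 -2.1] q [  32.3   11.4  -24.     0.   -54.6 -118.3]
2623 ((468.3407287597656, 107.71564483642578), (119.73919677734375, 80.20255279541016), 4.141782760620117) 0.010317128195596548
lateral rest 74.78345719033851 top-based 74.74976461648593
go d [ 0.0016 -0.0002  0.126 ] rv [-0.01 -0.01 -0.06] dist 0.126
```

View pics/w6.png

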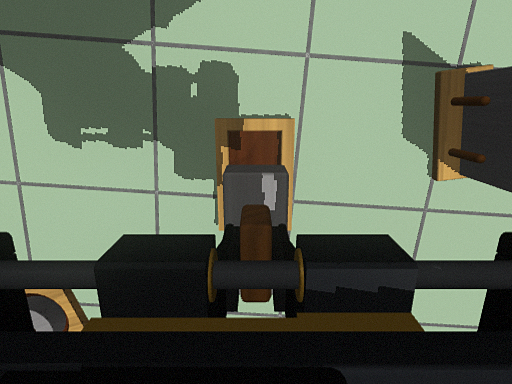

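The oblong rest is aligned and centred under the held cutter (rest columns 216–293, cutter 222–288). Lowering.

Converted, 0.126 m is 0.21, 0.125 m is 0.2083.

```bash
echo '{"ticks": [[0,0.0027,0,0.05,0,0,0],[0,0.0027,0,0.1167,0,0,0],[0,0.0027,0,0.1667,0,0,0],[0,0.0027,0,0.1917,0,0,0],[0,0.0027,0,0.2,0,0,0],[0,0.0027,0,0.205,0,0,0],[0,0.0027,0,0.2083,0,0,0],[0,0.0027,0,0.21,0,0,0]]}' | python3 -m handwheel; echo '{"ticks": [[0,0,0,0,0,0,0],[0,0,0,0,0,0,0],[0,0,0,0.001,0,0,0],[0,0,0,0.001,0,0,0]]}' | python3 -m handwheel;python3 -c "
from h import *
st()";echo '{"ticks": [[0,0,0,0.0012,0,0,0],[0,0,0,0.0012,0,0,0]]}' | python3 -m handwheel;python3 -c "
from h import *
st()"
```

```text
time_s: 21.3
tcp_pos: [0.4688, 0.1082, 0.0388]
ee_rot: [[-0.998, -0.069, 0.002], [-0.069, 0.998, 0.001], [-0.002, 0.001, -1.0]]
wrist_force: [-0.3, -0.4, -2.6]
gripper_width: 0.181
gripper_force: 30.0
time_s: 21.7
tcp_pos: [0.4682, 0.1079, 0.0377]
ee_rot: [[-0.998, -0.069, 0.0], [-0.069, 0.998, 0.0], [-0.0, 0.0, -1.0]]
wrist_force: [-0.4, -0.0, -0.4]
gripper_width: 0.187
gripper_force: 30.0
t 21.7 tcp [468.2 107.9  37.7] yawx -176.02 tilt [0.0004 0.0002] w 0.187 F [-0.4 -0.  -0.4] q [  32.4   21.4  -32.8    0.   -35.7 -118.4]
time_s: 21.9
tcp_pos: [0.4682, 0.1079, 0.0376]
ee_rot: [[-0.998, -0.07, 0.0], [-0.07, 0.998, 0.0], [-0.0, -0.0, -1.0]]
wrist_force: [-2.4, -1.0, 6.0]
gripper_width: 0.182
gripper_force: 30.0
t 21.9 tcp [468.2 107.9  37.6] yawx -176.0 tilt [0.0004 0.    ] w 0.182 F [-2.4 -1.   6. ] q [  32.4   21.4  -32.8    0.   -35.7 -118.4]
```

Converted, -0.183 m is -0.305, -0.16 m is -0.2667.

```bash
echo '{"ticks": [[0.5,0,0,0,0,0,0],[0.5,0,0,0,0,0,0],[0.5,0,0,0,0,0,0],[0.5,0,0,0,0,0,0],[0.5,0,0,0,0,0,0]]}' | python3 -m handwheel; echo '{"ticks": [[0.5,0,0,-0.05,0,0,0],[0.5,0,0,-0.1167,0,0,0],[0.5,0,0,-0.2,0,0,0],[0.5,0,0,-0.2667,0,0,0],[0.5,0,0,-0.305,0,0,0],[0.5,0,0,-0.305,0,0,0],[0.5,0,0,-0.305,0,0,0]]}' | python3 -m handwheel
python3 - <<'E'
from h import *
st();c=cap('wrist');w=cloud(c)
for lo,hi in((.022,.036),(.055,.075)):
    q=w[(w[...,2]>lo)&(w[...,2]<hi)];q=q[np.hypot(q[:,0]-.4686,q[:,1]-.1077)<.05]
    print(len(q),cv2.minAreaRect(q[:,:2].astype(np.float32)*1000),np.percentile(q[:,2],[5,50,95]))
go(401.5,270,220,191.3)
E
```

```text
time_s: 22.4
tcp_pos: [0.4682, 0.1079, 0.0367]
ee_rot: [[-0.998, -0.069, -0.0], [-0.069, 0.998, -0.0], [0.0, -0.0, -1.0]]
wrist_force: [-0.0, 0.1, -0.4]
gripper_width: 0.48
gripper_force: 0.0
time_s: 23.1
tcp_pos: [0.4678, 0.1079, 0.2196]
ee_rot: [[-0.998, -0.069, 0.0], [-0.069, 0.998, 0.001], [-0.0, 0.001, -1.0]]
wrist_force: [-0.3, -0.3, -0.3]
gripper_width: 0.504
gripper_force: 0.0
t 23.1 tcp [467.8 107.9 219.6] yawx -176.04 tilt [0.     0.0007] w 0.504 F [-0.3 -0.3 -0.3] q [  32.4    7.9  -19.4   -0.   -62.6 -118.4]
1523 ((469.172607421875, 108.457763671875), (79.20073699951172, 37.468116760253906), 4.6495161056518555) [0.02684441 0.0282998  0.02959818]
603 ((469.08349609375, 108.36590576171875), (43.1042366027832, 15.249553680419922), 3.735912561416626) [0.05947938 0.06205908 0.06331168]
go d [ 0.0545  0.1666 -0.0012] rv [-0.01 -0.11 -7.35] dist 0.175
```

Careful with the scale: shifts go in shares of 0.6 m and turns go in shares of 90 degrees. That gives: 0.166 m is 0.2767, 0.141 m is 0.235, -7.3 degrees is -0.0811.

```bash
echo '{"ticks": [[0.5,0.0167,0.05,0,0,0,-0.0111],[0.5,0.0367,0.1117,0,0,0,-0.0333],[0.5,0.0567,0.1733,0,0,0,-0.0556],[0.5,0.0767,0.235,0,0,0,-0.0667],[0.5,0.09,0.2767,0,0,0,-0.0811],[0.5,0.09,0.2767,0,0,0,-0.0811],[0.5,0.09,0.2767,0,0,0,-0.0811],[0.5,0.09,0.2767,0,0,0,-0.0811]]}' | python3 -m handwheel
python3 - <<'E'
from h import *
st();c=cap('wrist','w7.png');w=cloud(c).reshape(-1,3)*1000
q=w[(np.abs(w[:,0]-401)<58)&(np.abs(w[:,1]-311)<35)]
a=np.radians(11.3);X=np.array([np.cos(a),np.sin(a)]);N=np.array([-X[1],X[0]])
for z in range(0,145,10):
    b=q[(q[:,2]>=z)&(q[:,2]<z+10)]
    if len(b)>5:
        s=(b[:,:2]-[401.6,311.6])@X;n=(b[:,:2]-[401.6,311.6])@N;print(z,len(b),'s',np.round(np.percentile(s,[1,50,99]),1),'n',np.round(np.percentile(n,[2,50,98]),1))
b=q[q[:,2]>127];print('top',len(b),cv2.minAreaRect(b[:,:2].astype(np.float32)),b[:,2].max())
b=q[(q[:,2]>65)&(q[:,2]<122)];b=b-b.mean(0);n=np.linalg.svd(b,full_matrices=False)[2][2];print('face normal',n,'lean',np.degrees(np.arcsin(n[2])),'yaw',np.degrees(np.arctan2(n[1],n[0])))
w2=cloud(dict(np.load('/tmp/top0.png.npz'))).reshape(-1,3)*1000
b=w2[(np.abs(w2[:,0]-401)<58)&(np.abs(w2[:,1]-311)<35)&(w2[:,2]>65)&(w2[:,2]<122)];print(len(b));b=b-b.mean(0);n=np.linalg.svd(b,full_matrices=False)[2][2];print('face normal',n,'lean',np.degrees(np.arcsin(n[2])),'yaw',np.degrees(np.arctan2(n[1],n[0])))
E
```

```text
time_s: 23.95
tcp_pos: [0.4026, 0.2687, 0.2188]
ee_rot: [[-0.981, -0.195, -0.001], [-0.195, 0.981, -0.002], [0.002, -0.002, -1.0]]
wrist_force: [0.1, 0.4, -0.3]
gripper_width: 0.498
gripper_force: 0.0
t 23.95 tcp [402.6 268.7 218.8] yawx -168.78 tilt [-0.0015 -0.0018] w 0.498 F [ 0.1  0.4 -0.3] q [  53.     8.5  -18.9   -0.   -62.7 -131.8]
0 635 s [-55.1 -18.3  52.4] n [-23.5 -12.8  27.1]
10 1156 s [-53.4 -10.4  52.4] n [-22.4 -10.8  23.6]
20 108 s [-50.   -2.2  43.5] n [-13.4  -1.4   0.6]
30 122 s [-50.  -2.  46.] n [-13.4  -1.5   1.2]
40 123 s [-50.   -4.   47.6] n [-12.9  -1.5   0.8]
50 188 s [-49.9  -6.8  46.7] n [-13.2  -1.6  -0.7]
60 116 s [-50.1  -6.5  47. ] n [-1.7 -1.4  1.5]
70 122 s [-50.   -7.4  47.3] n [-1.7 -1.5  0.9]
80 120 s [-50.  -10.3  35.2] n [-1.7 -1.5  0.8]
90 131 s [-50.  -14.2  32. ] n [-1.7 -1.5  0.3]
100 143 s [-50.  -14.9  28.9] n [-1.7 -1.5  1.7]
110 150 s [-50.  -18.4  23.7] n [-1.7 -1.5  1.9]
120 322 s [-50.  -19.4  17.6] n [-1.7 -1.1  4.4]
130 374 s [-49.2 -17.5  16.4] n [-1.4  1.4  4.1]
top 29317 ((380.71368408203125, 317.4184875488281), (64.7597427368164, 70.30191040039062), 28.952274322509766) 335.10249136392105
face normal [-0.18596594  0.98255155  0.00302   ] lean 0.1730336267823047 yaw 100.71750369732985
345
face normal [ 1.95263038e-01 -9.80750722e-01 -6.05446354e-04] lean -0.034689522911818954 yaw -78.73990794590787
```

View pics/w7.png

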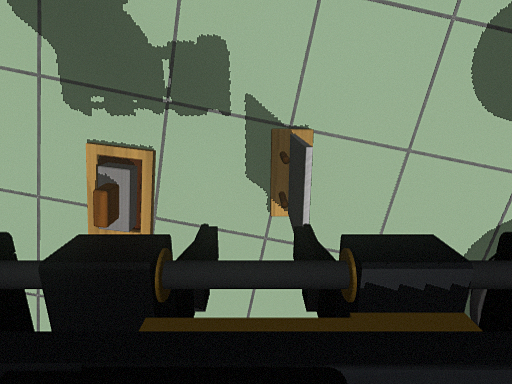

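The plate stands vertical, its top edge showing at (300,180). Its centre is about (401.3, 313.0) mm with yaw 11.3°, and the oblong cutter is seated at (115,195).

```bash
echo '{"ticks": [[0.5,0,0,0,0,0,0],[0.5,0,0,0,0,0,0]]}' | python3 -m handwheel; python3 -c "
from h import *
st();go(401.3,313,94,191.26)"
```

```text
time_s: 24.2
tcp_pos: [0.403, 0.269, 0.2197]
ee_rot: [[-0.981, -0.194, -0.0], [-0.194, 0.981, -0.0], [0.0, -0.0, -1.0]]
wrist_force: [-0.1, 0.8, 0.4]
gripper_width: 0.502
gripper_force: 0.0
t 24.2 tcp [403.  269.  219.7] yawx -168.8 tilt [-0.0001 -0.0001] w 0.502 F [-0.1  0.8  0.4] q [  53.     8.4  -18.9   -0.   -62.7 -131.8]
go d [-0.0069  0.0435  0.1257] rv [-0.   -0.01 -0.06] dist 0.133
```

Converted, 0.125 m is 0.2083, 0.11 m is 0.1833.

```bash
echo '{"ticks": [[0.5,-0.0083,0.05,0,0,0,0],[0.5,-0.0115,0.0725,0,0,0,0],[0.5,-0.0115,0.0725,0.0333,0,0,0],[0.5,-0.0115,0.0725,0.0833,0,0,0],[0.5,-0.0115,0.0725,0.1333,0,0,0],[0.5,-0.0115,0.0725,0.1833,0,0,0],[0.5,-0.0115,0.0725,0.2083,0,0,0],[0.5,-0.0115,0.0725,0.2083,0,0,0]]}' | python3 -m handwheel; echo '{"ticks": [[0.5,0,0,0,0,0,0],[0.5,0,0,0,0,0,0]]}' | python3 -m handwheel; python3 -c "
from h import *
st();go(401.3,313,94,191.26)"; echo '{"ticks": [[0,0,0,0,0,0,0],[0,0,0,0,0,0,0],[0,0,0,0,0,0,0],[0,0,0,0,0,0,0],[0,0,0,0,0,0,0],[0,0,0,0,0,0,0],[0,0,0,0,0,0,0],[0,0,0,0,0,0,0]]}' | python3 -m handwheel;python3 -c "
from h import *
st()"
```

```text
time_s: 25.0
tcp_pos: [0.3999, 0.3121, 0.0925]
ee_rot: [[-0.981, -0.195, -0.004], [-0.195, 0.981, -0.005], [0.004, -0.004, -1.0]]
wrist_force: [0.1, 0.1, -0.3]
gripper_width: 0.501
gripper_force: 0.0
time_s: 25.2
tcp_pos: [0.4017, 0.3145, 0.096]
ee_rot: [[-0.981, -0.196, 0.002], [-0.196, 0.981, 0.002], [-0.002, 0.002, -1.0]]
wrist_force: [0.2, -0.5, -0.1]
gripper_width: 0.499
gripper_force: 0.0
t 25.2 tcp [401.7 314.5  96. ] yawx -168.71 tilt [0.0017 0.002 ] w 0.499 F [ 0.2 -0.5 -0.1] q [  56.3   18.6  -25.4    0.   -45.8 -135.1]
go d [ 0.0007 -0.0014  0.002 ] rv [0.09 0.12 0.03] dist 0.003
time_s: 26.0
tcp_pos: [0.401, 0.3137, 0.0948]
ee_rot: [[-0.981, -0.195, -0.0], [-0.195, 0.981, -0.0], [0.0, -0.0, -1.0]]
wrist_force: [-0.1, -0.3, 1.1]
gripper_width: 0.068
gripper_force: 30.0
t 26.0 tcp [401.  313.7  94.8] yawx -168.73 tilt [-0.0001 -0.0001] w 0.068 F [-0.1 -0.3  1.1] q [  56.3   18.7  -25.5    0.   -45.7 -135.1]
```

Converted, -0.17 m is -0.2833, -0.14 m is -0.2333.

```bash
echo '{"ticks": [[0,0,0,-0.0167,0,0,0],[0,0,0,-0.05,0,0,0],[0,0,0,-0.1,0,0,0],[0,0,0,-0.1667,0,0,0],[0,0,0,-0.2333,0,0,0],[0,0,0,-0.2833,0,0,0],[0,0,0,-0.2833,0,0,0],[0,0,0,-0.2833,0,0,0]]}' | python3 -m handwheel;echo '{"ticks": [[0,0,0,0,0,0,0],[0,0,0,0,0,0,0]]}' | python3 -m handwheel; python3 -c "
from h import *
st();go(470,30,265,171);s=sensors.sense()
a=np.radians(171);X=np.array([np.cos(a),np.sin(a),0]);Z=np.array([0,0,-1.])
s['ee_rot']=np.stack([X,np.cross(Z,X),Z],1);s['tcp_pos']=np.array([.47,.03,.265]);go(387.2,-296.1,265,147,s)
"
```

```text
time_s: 26.8
tcp_pos: [0.4005, 0.3135, 0.2648]
ee_rot: [[-0.981, -0.195, -0.001], [-0.195, 0.981, 0.001], [0.0, 0.001, -1.0]]
wrist_force: [-0.7, -0.8, -3.0]
gripper_width: 0.071
gripper_force: 30.0
time_s: 27.0
tcp_pos: [0.4004, 0.313, 0.263]
ee_rot: [[-0.981, -0.195, -0.002], [-0.195, 0.981, -0.003], [0.003, -0.002, -1.0]]
wrist_force: [0.8, 0.8, -2.6]
gripper_width: 0.067
gripper_force: 30.0
t 27.0 tcp [400.4 313.  263. ] yawx -168.74 tilt [-0.0025 -0.0029] w 0.067 F [ 0.8  0.8 -2.6] q [  56.3    9.1  -11.6   -0.   -69.5 -135.1]
go d [-0.013  -0.2912 -0.0014] rv [-0.16 -0.15 20.26] dist 0.291
go d [ 0.0308 -0.335   0.    ] rv [ 0.  0. 24.] dist 0.336
```

Converted, -0.291 m is -0.485, -0.26 m is -0.4333, 20.2 degrees is 0.2244.

```bash
echo '{"ticks": [[0,-0.0017,-0.0333,0,0,0,0.0222],[0,-0.005,-0.1,0,0,0,0.0444],[0,-0.0083,-0.1667,0,0,0,0.0778],[0,-0.01,-0.2333,0,0,0,0.1111],[0,-0.0133,-0.3,0,0,0,0.1444],[0,-0.0167,-0.3667,0,0,0,0.1778],[0,-0.02,-0.4333,0,0,0,0.2111],[0,-0.0217,-0.485,0,0,0,0.2244]]}' | python3 -m handwheel;python3 -c "
from h import *
st()"; echo '{"ticks": [[0,0.005,-0.0583,0,0,0,0.0333],[0,0.0117,-0.1333,0,0,0,0.0667],[0,0.0183,-0.2083,0,0,0,0.1],[0,0.025,-0.2833,0,0,0,0.1333],[0,0.0333,-0.3583,0,0,0,0.1667],[0,0.04,-0.4333,0,0,0,0.2],[0,0.0467,-0.5,0,0,0,0.2333],[0,0.0517,-0.55,0,0,0,0.2667]]}' | python3 -m handwheel;echo '{"ticks": [[0,0,0,0,0,0,0],[0,0,0,0,0,0,0],[0,0,0,0,0,0,0],[0,0,0,0,0,0,0]]}' | python3 -m handwheel
python3 - <<'E'
from h import *
st();go(387.2,-296.1,250,147.05)
c=cap('wrist','w8.png')
c=cap('top','t8.png')
E
```

```text
time_s: 27.8
tcp_pos: [0.4703, 0.0288, 0.2637]
ee_rot: [[-0.988, 0.157, -0.002], [0.157, 0.988, -0.001], [0.002, -0.001, -1.0]]
wrist_force: [-0.5, 0.0, -2.4]
gripper_width: 0.067
gripper_force: 30.0
t 27.8 tcp [470.3  28.8 263.7] yawx 170.94 tilt [-0.0022 -0.001 ] w 0.067 F [-0.5  0.  -2.4] q [  23.3    5.2  -16.1    0.   -68.9 -122.4]
time_s: 28.6
tcp_pos: [0.3874, -0.2922, 0.2636]
ee_rot: [[-0.837, 0.547, -0.002], [0.547, 0.837, 0.001], [0.002, -0.001, -1.0]]
wrist_force: [0.8, 0.3, -1.5]
gripper_width: 0.063
gripper_force: 30.0
time_s: 29.0
tcp_pos: [0.389, -0.2895, 0.2646]
ee_rot: [[-0.84, 0.542, -0.0], [0.542, 0.84, 0.0], [0.0, 0.0, -1.0]]
wrist_force: [0.8, -0.5, -1.8]
gripper_width: 0.066
gripper_force: 30.0
t 29.0 tcp [ 389.  -289.5  264.6] yawx 147.17 tilt [-0.0004  0.0003] w 0.066 F [ 0.8 -0.5 -1.8] q [ -17.4    6.5  -14.4   -0.   -69.1 -105.4]
go d [-0.0021 -0.0065  0.0146] rv [ 0.   -0.02  0.12] dist 0.016
```

View pics/w8.png

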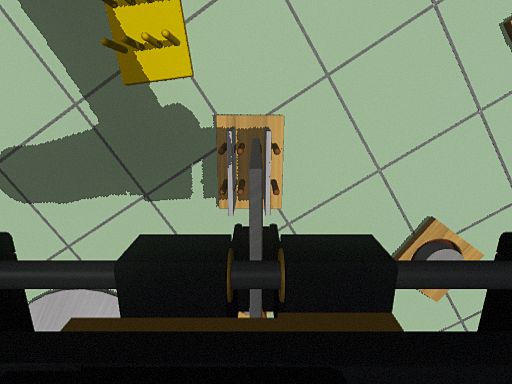

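The wrist view shows the held plate (column 256) above the rack, between the short plates at columns 232 and 267. I'll measure the offset in the rack's own axes.

```bash
cat > rk.py <<'E'
from h import *
import sys
c=dict(np.load('/tmp/%s.npz'%sys.argv[1]));w=cloud(c).reshape(-1,3)*1000
tcp=sensors.sense()['tcp_pos'][:2]*1000
a=np.radians(-32.95);X=np.array([np.cos(a),np.sin(a)]);N=np.array([-X[1],X[0]]);o=np.array([387.3,-296])
q=w[np.hypot(w[:,0]-o[0],w[:,1]-o[1])<85];n=(q[:,:2]-o)@N;s=(q[:,:2]-o)@X
def pr(k,m):
    if m.sum()>8:
        r=cv2.minAreaRect(q[m][:,:2].astype(np.float32));print(k,m.sum(),'n',np.round(np.percentile(n[m],[1,50,99]),1),'s',np.round(np.percentile(s[m],[1,50,99]),1),'ang',round(r[2],1),'z',np.round(np.median(q[m][:,2]),1))
z=q[:,2]
pr('base',(z>7)&(z<15));m=(z>76)&(z<86)
pr('pa',m&(n<-10)&(n>-35));pr('pb',m&(n>10)&(n<35))
for z0 in range(85,320,15): pr('held%d'%z0,(z>z0)&(z<z0+15)&(abs(n)<15))
print('tcp n,s',(tcp-o)@N,(tcp-o)@X)
E
python3 rk.py w8.png
```

```text
base 3536 n [-44.5  -4.2  44.1] s [-64.1 -19.5  63.1] ang 57.1 z 10.3
pa 451 n [-25.2 -22.1 -19.3] s [-48.7  -2.9  49. ] ang 57.0 z 80.2
pb 448 n [18.7 21.5 24.7] s [-48.8  -0.8  48.6] ang 57.0 z 80.2
held175 9 n [ 4.6  7.  10. ] s [-52.6 -52.4 -52. ] ang 54.3 z 184.4
held190 22 n [4.8 7.3 9.9] s [-52.6 -52.5 -52.1] ang 58.5 z 197.7
held205 18 n [4.4 7.3 9.8] s [-52.6 -52.4 -51.6] ang 64.3 z 213.8
held220 28 n [ 4.4  7.3 10.2] s [-52.6 -52.4 -51.5] ang 52.9 z 226.4
held235 37 n [ 4.6  7.  10. ] s [-52.6 -52.4 -51.9] ang 54.2 z 242.9
held250 81 n [-3.7  7.  14.9] s [-52.6 -52.1 -10.9] ang 56.8 z 262.8
held265 308 n [-4.3  2.9 14.9] s [-52.5 -11.9 -11.1] ang 57.5 z 273.1
held280 430 n [-4.2  3.4 14.8] s [-52.5 -11.9 -10. ] ang 64.1 z 288.0
held295 1887 n [-1.7  7.1 13.9] s [-52.3 -23.1  19.6] ang 48.0 z 300.0
held310 589 n [-0.4  4.1 15. ] s [-8.7  1.5  7.6] ang 56.9 z 312.2
tcp n,s 6.396961226697055 -1.9993703240852683
```

Converted, 0.085 m is 0.1417, 0.07 m is 0.1167, 0.1 degrees is 0.0011.

```bash
echo '{"ticks": [[0,-0.0037,-0.0123,0,0,0,0.0011],[0,-0.0037,-0.0123,0.0333,0,0,0.0011],[0,-0.0037,-0.0123,0.075,0,0,0.0011],[0,-0.0037,-0.0123,0.1167,0,0,0.0011],[0,-0.0037,-0.0123,0.1417,0,0,0.0011],[0,-0.0037,-0.0123,0.1417,0,0,0.0011],[0,-0.0037,-0.0123,0.1417,0,0,0.0011]]}' | python3 -m handwheel;echo '{"ticks": [[0,0,0,0,0,0,0],[0,0,0,0,0,0,0],[0,0,0,0,0,0,0],[0,0,0,0,0,0,0],[0,0,0,0,0,0,0]]}' | python3 -m handwheel
python3 - <<'E'
from h import *
st();c=cap('wrist','w9.png')
E
python3 rk.py w9.png
```

```text
time_s: 29.8
tcp_pos: [0.387, -0.2981, 0.1803]
ee_rot: [[-0.839, 0.545, 0.0], [0.545, 0.839, -0.001], [-0.001, -0.0, -1.0]]
wrist_force: [-0.4, 0.5, -2.7]
gripper_width: 0.062
gripper_force: 30.0
time_s: 30.3
tcp_pos: [0.3867, -0.2977, 0.18]
ee_rot: [[-0.838, 0.545, 0.0], [0.545, 0.838, -0.0], [-0.0, 0.0, -1.0]]
wrist_force: [0.2, -0.6, -2.7]
gripper_width: 0.065
gripper_force: 30.0
t 30.3 tcp [ 386.7 -297.7  180. ] yawx 146.97 tilt [ 0.0004 -0.0001] w 0.065 F [ 0.2 -0.6 -2.7] q [ -18.5   10.9  -22.    -0.   -57.1 -104.5]
base 4829 n [-44.7   0.   44. ] s [-64.2 -28.8  61.5] ang 57.0 z 10.3
pa 680 n [-25.3 -22.2 -19.3] s [-48.9  -8.9  38.4] ang 57.0 z 80.2
pb 696 n [18.6 21.5 24.5] s [-48.8  -8.3  38.5] ang 57.0 z 80.2
held100 17 n [-3.3 -1.   2. ] s [-50.  -49.9 -49.4] ang 54.1 z 106.7
held115 17 n [-3.2 -0.3  1.9] s [-50.  -49.8 -49.5] ang 55.4 z 122.9
held130 26 n [-3.7 -1.   2.1] s [-50.  -49.9 -48.8] ang 53.7 z 136.8
held145 35 n [-3.5 -0.4  2.1] s [-50.  -49.8 -49.2] ang 55.8 z 151.8
held160 36 n [-3.3 -0.7  1.9] s [-50.1 -49.9 -49.5] ang 56.9 z 167.5
held175 302 n [-12.4  -0.5  10.7] s [-50.1 -10.3  -8.5] ang 44.1 z 184.1
held190 490 n [-12.4  -1.   10.7] s [-50.  -10.3  -8.5] ang 69.8 z 198.2
held205 2112 n [-10.5  -0.6   8.9] s [-49.9 -17.9  22.1] ang 44.8 z 215.3
held220 581 n [-8.6 -3.7  6.8] s [-3.5  4.7 10.2] ang 56.9 z 227.5
held235 190 n [-8.7 -0.9  6.9] s [-12.6  -4.3   4.8] ang 57.2 z 242.2
held250 1893 n [-14.7  -0.2  14.6] s [-37.6 -35.8  -9.2] ang 59.4 z 261.9
held265 6755 n [-14.8   1.7  14.8] s [-37.5 -28.3 -21.9] ang 57.6 z 271.9
held280 7345 n [-14.7  -0.   14.7] s [-26.2 -25.  -23.7] ang 55.9 z 288.8
held295 302 n [-14.5   1.5  14.9] s [-26.8 -25.8 -25.1] ang 56.9 z 295.3
tcp n,s -1.7937085401248072 0.4004150570177064
```

View pics/w9.png

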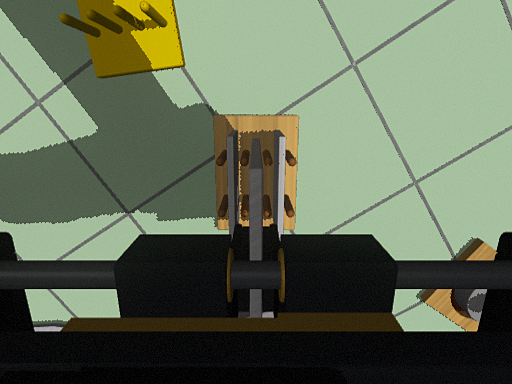

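The plate (column 256) is centred over the middle slot to about 0.4 mm. I'll insert it gently.

Converted, 0.05 m is 0.0833, 0.04 m is 0.0667.

```bash
echo '{"ticks": [[0,0,0.0007,0.0167,0,0,0],[0,0,0.0007,0.0333,0,0,0],[0,0,0.0007,0.05,0,0,0],[0,0,0.0007,0.0667,0,0,0],[0,0,0.0007,0.0833,0,0,0],[0,0,0.0007,0.0833,0,0,0],[0,0,0.0007,0.0833,0,0,0]]}' | python3 -m handwheel;python3 -c "
from h import *
st()"; echo '{"ticks": [[0,0,0,0.0167,0,0,0],[0,0,0,0.0333,0,0,0],[0,0,0,0.0467,0,0,0],[0,0,0,0.0517,0,0,0],[0,0,0,0.055,0,0,0],[0,0,0,0.0567,0,0,0],[0,0,0,0.0567,0,0,0],[0,0,0,0.0567,0,0,0]]}' | python3 -m handwheel;python3 -c "
from h import *
st()"
```

```text
time_s: 31.05
tcp_pos: [0.3869, -0.2975, 0.1295]
ee_rot: [[-0.839, 0.545, -0.001], [0.545, 0.839, -0.0], [0.0, -0.0, -1.0]]
wrist_force: [-0.4, 0.2, -2.2]
gripper_width: 0.066
gripper_force: 30.0
t 31.05 tcp [ 386.9 -297.5  129.5] yawx 146.98 tilt [-0.0006 -0.    ] w 0.066 F [-0.4  0.2 -2.2] q [ -18.4   14.2  -25.9    0.   -49.8 -104.6]
time_s: 31.85
tcp_pos: [0.3871, -0.2975, 0.096]
ee_rot: [[-0.838, 0.545, 0.001], [0.545, 0.838, -0.0], [-0.001, 0.0, -1.0]]
wrist_force: [-0.3, -0.1, -2.3]
gripper_width: 0.064
gripper_force: 30.0
t 31.85 tcp [ 387.1 -297.5   96. ] yawx 146.98 tilt [ 0.0006 -0.0003] w 0.064 F [-0.3 -0.1 -2.3] q [ -18.4   16.8  -28.3    0.   -44.8 -104.6]
```

Converted, 0.001 m is 0.0017, 0.0005 m is 0.0008.

```bash
echo '{"ticks": [[0,0,0,0.0008,0,0,0],[0,0,0,0.0017,0,0,0],[0,0,0,0.0017,0,0,0],[0,0,0,0.0017,0,0,0]]}' | python3 -m handwheel;echo '{"ticks": [[0,0,0,0.0008,0,0,0],[0,0,0,0.0008,0,0,0],[0,0,0,0.0008,0,0,0]]}' | python3 -m handwheel;python3 -c "
from h import *
st()"
```

```text
time_s: 32.25
tcp_pos: [0.3869, -0.2974, 0.0948]
ee_rot: [[-0.838, 0.545, 0.0], [0.545, 0.838, -0.0], [-0.0, 0.0, -1.0]]
wrist_force: [0.1, 0.5, -1.6]
gripper_width: 0.066
gripper_force: 30.0
time_s: 32.55
tcp_pos: [0.3869, -0.2975, 0.0947]
ee_rot: [[-0.839, 0.545, 0.0], [0.545, 0.839, -0.0], [-0.0, -0.0, -1.0]]
wrist_force: [-1.9, 1.4, 3.4]
gripper_width: 0.065
gripper_force: 30.0
t 32.55 tcp [ 386.9 -297.5   94.7] yawx 146.98 tilt [ 0.0002 -0.0003] w 0.065 F [-1.9  1.4  3.4] q [ -18.4   16.9  -28.4    0.   -44.7 -104.6]
```

Converted, -0.12 m is -0.2, -0.09 m is -0.15.

```bash
echo '{"ticks": [[0.1,0,0,0,0,0,0],[0.12,0,0,0,0,0,0],[0.16,0,0,0,0,0,0],[0.22,0,0,0,0,0,0],[0.3,0,0,0,0,0,0],[0.4,0,0,0,0,0,0],[0.4,0,0,0,0,0,0],[0.4,0,0,0,0,0,0]]}' | python3 -m handwheel; echo '{"ticks": [[0.4,0,0,-0.025,0,0,0],[0.4,0,0,-0.0583,0,0,0],[0.4,0,0,-0.1,0,0,0],[0.4,0,0,-0.15,0,0,0],[0.4,0,0,-0.2,0,0,0],[0.4,0,0,-0.2,0,0,0],[0.4,0,0,-0.2,0,0,0],[0.4,0,0,-0.2,0,0,0]]}' | python3 -m handwheel
python3 - <<'E'
from h import *
st();c=cap('wrist','w10.png');c=cap('scene','s10.png')
E
python3 rk.py w10.png
```

```text
time_s: 33.35
tcp_pos: [0.3869, -0.2974, 0.0942]
ee_rot: [[-0.838, 0.545, 0.0], [0.545, 0.838, 0.0], [-0.0, 0.0, -1.0]]
wrist_force: [0.2, 0.1, -0.8]
gripper_width: 0.387
gripper_force: 0.0
time_s: 34.15
tcp_pos: [0.3861, -0.297, 0.2132]
ee_rot: [[-0.838, 0.545, -0.002], [0.545, 0.838, 0.001], [0.002, -0.0, -1.0]]
wrist_force: [-0.3, 0.3, 0.8]
gripper_width: 0.398
gripper_force: 0.0
t 34.15 tcp [ 386.1 -297.   213.2] yawx 146.96 tilt [-0.0018  0.0012] w 0.398 F [-0.3  0.3  0.8] q [ -18.4    9.1  -19.1   -0.   -62.  -104.6]
base 4608 n [-44.5   1.5  44.1] s [-64.4 -11.3  63.8] ang 56.9 z 10.3
pa 610 n [-25.3 -22.2 -19.3] s [-48.5  -3.8  48.3] ang 57.0 z 80.2
pb 611 n [18.6 21.4 24.5] s [-48.4  -2.8  48.7] ang 57.0 z 80.1
held85 12 n [-2.6 -0.3  2. ] s [-50.1 -50.  -49.8] ang 54.5 z 92.8
held100 9 n [-3.2  0.1  1.9] s [-50.1 -50.  -49.3] ang 63.8 z 107.2
held115 330 n [-3.5 -0.8  2.5] s [-50.   -7.   47.8] ang 56.8 z 129.6
held130 540 n [-3.4 -0.7  2.5] s [-48.5  -6.9  47.7] ang 56.8 z 130.6
held280 151 n [-14.7   1.   14.5] s [-33.2 -32.8 -32.3] ang 56.7 z 294.3
held295 3801 n [-14.6  -0.1  14.7] s [-33.4 -29.9 -23.1] ang 56.0 z 298.9
held310 5990 n [-14.7  -0.   14.8] s [-26.5 -25.4 -23.3] ang 57.1 z 319.3
tcp n,s -1.526528406174322 -0.3342735370584822
```

View pics/w10.png

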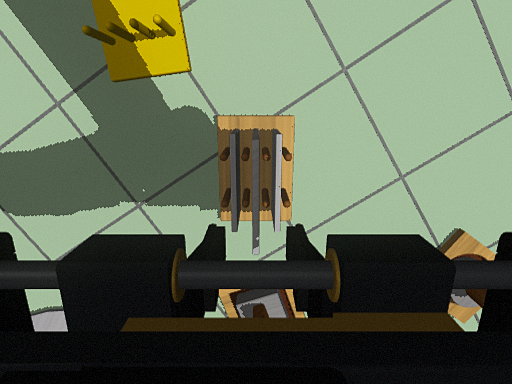

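The tall plate stands fully down (top at 132 mm after the camera's height bias), centred within 0.4 mm between the unmoved short plates. One last overall look before handing in.

View pics/s10.png

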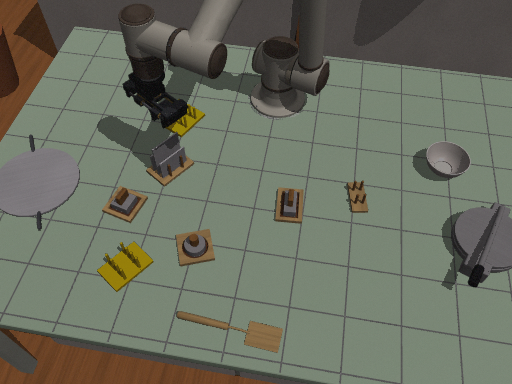

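The three cutters sit in their own recesses: square (125,203), round (195,245), oblong (290,205). The plate stands in the rack at (170,158), the drying stand is empty, and the arm is clear.

```bash
echo '{"ticks": [[0.4,0,0,0,0,0,0],[0.4,0,0,0,0,0,0],[0.4,0,0,0,0,0,0]]}' | python3 -m handwheel; python3 -c "
from station import workorder
print(workorder.finish_job())"
```

```text
time_s: 34.55
tcp_pos: [0.3868, -0.2974, 0.2139]
ee_rot: [[-0.838, 0.545, -0.001], [0.545, 0.838, 0.0], [0.001, -0.0, -1.0]]
wrist_force: [0.3, 0.2, -0.7]
gripper_width: 0.4
gripper_force: 0.0
the job is handed in; nothing more can be done
None
```

I handed the job in at 34.6 s: the round, square and oblong cutters sit flat in their own recesses, and the tall plate stands fully down and centred in the rack's middle slot, with the short plates unmoved.

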